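Fetch the sample cup from behind the reagent bottles

ROBOT

A 6-joint arm with a two-finger parallel gripper is mounted at the origin on the work surface. World frame = base frame: x ahead of the robot, y to its left, z up, the work surface at z = 0. Lengths are in mm, angles in rad, forces in N, time in s.
With the tool pointing down it reaches from about 350 to 775 mm from the base axis. Payload 7.3 kg.
Tool frame: the origin (TCP) lies midway between the tips of the shut fingers; the grasp point (between the pads) lies 19 mm behind it; z points along the fingers, y is the line along which they close (so a half turn about z gives the same grasp; the last joint's range is limited). The gripper opens to 92 mm and grips with 3 to 60 N. Pads are 19 mm wide; open, the fingers measure 130 mm over their backs; the gripper's body (75 mm by 190 mm) begins 47 mm behind the grasp point.
Start: joints at [1.038, 0.342, 1.524, -0, 1.275, -0.146], TCP at [198.031, 486.239, 226.741] pointing down, gripper open.
Joint ranges: [-2.53, 2.53], [-0.77, 2.02], [0.04, 2.7], [-1, 4.14], [0.28, 2.66], [-3.11, 3.11]. Speed limits (rad/s): [2.57, 2.57, 3.14, 3.14, 3.14, 3.14].

INTERFACE

Orientations are given as [roll, pitch, yaw] about the fixed x, y, z axes, in that order (R = Rz(yaw) Ry(pitch) Rx(roll)).
In Python, from plant import * gives the robot as it stands.
- The arm moves only by the tool step_arm, never from a script. Its argument "deltas" is one flat list of numbers, 5 for each row, row after row: the shift along the world's x, y, z in mm, then the turn about the world's z in degrees, then the finger opening in mm, from 0 to 91.8. In form: [tx, ty, tz, turn, gripper, tx, ty, tz, turn, gripper, ...]. A call has exactly 10 rows; each row shifts and turns the commanded pose from where the row before left it; what a row does not reach is not made up. A row lasts 1/8 s, in which the tool goes at most 62.5 mm and 10.7 degrees, less where a joint would pass 70% of its speed; a pose out of reach is approached as far as the arm can. A call is refused whole if a number of a shift passes 62.5 or a number of a turn 10.7, either way. A call with a gripper value outside its range is refused whole. The fingers move at their own pace and stop on an object; the grip force is fixed at half the most. Time passes only in rows, so rows that do not move let the fingers close, or fill a call up. It gives the time, the measured TCP pose, the force, the opening and the grip force at its end, in the units of the state.
- get_obs(): the state, without advancing time (a new reading comes with each control period).
- capture(name): name is "scene" or "top" or "wrist"; returns the picture (480x640x3 uint8, red, green, blue); there is no depth.
- camera_params(name): a dict with "mtx" (3x3 intrinsics, pixels), "k1" (the pictures are not rectified: a ray, as slopes to the right and down, at radius r is drawn at 1 + k1 r^2 times it, then the intrinsics apply), "rvec" (rotation vector, rad) and "tvec" (3), from world to camera coordinates, as OpenCV has them. Camera axes: x right, y down, z forward; pixel columns grow to the right and rows downward; lengths in mm; the calibration is good to about 2 mm. A picture is of the moment at which its call begins: read the wrist's pose just before it. camera_params takes no time and is no camera call; for the wrist camera it gives the pose at the moment of the call.
- close_job(): hands the job in; it is judged then, once.
The state is a dict: "time": time; "joint_positions": joint angles; "dq": joint speeds; "tau": joint torques, N m; "tool_pos": TCP position; "tcp_rot": TCP orientation; "contact_force": force on the tool from outside, world axes, zero at the start; "moment": the same for the moment, N m; "grip_width": finger opening in mm; "finger_force": force on a finger pad.
Only numpy, scipy, OpenCV 4.12 (cv2) and the standard library are available. Lean on these libraries where they do the work, as an engineer would, in place of code of your own. Each camera call takes 0.05 s, during which the arm holds its last target. There are 200 camera calls.

TASK

The small open sample cup stands in the steel tray, hemmed in by the round bottle, the square bottle and the stoppered flask. First stand all three of them upright on the white tile, then put the cup upright in the middle of the stirrer's round plate, and only after that put the three back in the tray, each upright in the very place it came from. Set each thing down, do not drop it, and leave the brass weight and the rubber stopper where they stand.

Things in the scene. Friction and masses are not known exactly. Their poses are not given: they have to be found in the camera images.
- tray: Fixed low steel tray, 160 (its x) by 220 mm (its y), floor 4 mm thick, rim 12 mm high. Origin: centre of its underside; x points away from the robot. Back row (x = +29 mm): vessel, cup, vessel at y = +60, 0, -60 mm; front row (x = -29): small thing, vessel, small thing. Which vessel or small thing stands where changes; each is within 3 mm of the middle of a grey round mark.
- bottle: Loose round amber bottle with black screw cap, upright. Body 50 mm diameter to 68 mm height, then tapering to a neck 26 mm in diameter at 84 mm; cap 32 mm in diameter from 94 to 122 mm height, good to grip there. About 0.25 kg. Origin: centre of its underside, z up its axis.
- square_bottle: Loose white plastic bottle with a square body, upright. Body 46 x 46 mm to 70 mm height, with a round white cap 30 mm in diameter from 80 to 108 mm height, good to grip there. About 0.22 kg. Origin: centre of its underside, z up its axis. Which way round it is turned does not matter.
- flask: Loose clear conical flask, upright. Base 52 mm in diameter, tapering to a neck 26 mm in diameter at 66 mm height; straight neck from 66 to 100 mm, good to grip there; black rubber stopper (22 mm across, fixed in it) up to 114 mm. About 0.22 kg. Origin: centre of its underside, z up its axis.
- cup: Loose small open white plastic cup, upright, 42 mm across the rim, slightly narrower at the foot, 50 mm high, wall 3 mm, about 0.05 kg. The thing to fetch; it stands in the middle of the tray's back row. Origin: centre of its underside, z up its axis.
- weight: Loose brass check weight, 36 mm across, 44 mm high with a knob on top, in a front corner of the tray. To be left alone. Origin: centre of its underside.
- stopper: Loose black rubber stopper standing on its wide end (38 mm across, 30 mm at the top), 32 mm high, in the other front corner of the tray. To be left alone. Origin: centre of its underside.
- tile: Fixed white glazed tile lying flat on the bench, the side area: 240 mm (its x) by 130 mm (its y), 8 mm thick, so its top is 8 mm above the origin (centre of its underside). It lies to one side of the tray, the stirrer to the other; which is left and which right changes.
- plate (a point): Centre of the top of the stirrer's round white plate: 120 mm in diameter, flat, 60 mm above the bench, on a fixed blue box 170 x 150 mm and 50 mm high (box centre 12 mm towards -x of this point's frame).

How it is judged (in metres and radians):
On the way, in this order (a step that is already met when the one before it is completed fails the run):
1. the round bottle, the square bottle and the flask all stand upright and released on the tile, the cup still in its place (x of bottle in the frame of tile between -0.108 and 0.108 m and y of bottle in the frame of tile between -0.053 and 0.053 m and z of bottle in the frame of tile between 0.004 and 0.013 m and angle between each of bottle, square_bottle, flask's own z axis and vertical below 0.12 rad and linear speed of each of bottle, square_bottle, flask below 0.02 m/s and contact force between each of bottle, square_bottle, flask and the fingers below 0.1 N and x of square_bottle in the frame of tile between -0.108 and 0.108 m and y of square_bottle in the frame of tile between -0.053 and 0.053 m and z of square_bottle in the frame of tile between 0.004 and 0.013 m and x of flask in the frame of tile between -0.108 and 0.108 m and y of flask in the frame of tile between -0.053 and 0.053 m and z of flask in the frame of tile between 0.004 and 0.013 m and distance of cup from where it was at the start of the episode below 0.03 m), for 0.2 s.
2. the cup stands released in the middle of the stirrer's plate while all three are still on the tile (x of bottle in the frame of tile between -0.108 and 0.108 m and y of bottle in the frame of tile between -0.053 and 0.053 m and z of bottle in the frame of tile between 0.004 and 0.013 m and angle between each of bottle, square_bottle, flask, cup's own z axis and vertical below 0.12 rad and linear speed of each of bottle, square_bottle, flask, cup below 0.02 m/s and contact force between each of bottle, square_bottle, flask, cup and the fingers below 0.1 N and x of square_bottle in the frame of tile between -0.108 and 0.108 m and y of square_bottle in the frame of tile between -0.053 and 0.053 m and z of square_bottle in the frame of tile between 0.004 and 0.013 m and x of flask in the frame of tile between -0.108 and 0.108 m and y of flask in the frame of tile between -0.053 and 0.053 m and z of flask in the frame of tile between 0.004 and 0.013 m and horizontal distance between cup and plate below 0.015 m and z of cup in the frame of plate between -0.004 and 0.006 m), for 0.2 s.
At the end, for the whole second after the job is handed in: The cup stands upright on the stirrer's plate within 15 mm of its middle; the round bottle, the square bottle and the flask each stand upright within 15 mm of where they stood at the start; the weight and the stopper stand upright within 20 mm of where they were; all released and at rest (horizontal distance between cup and plate below 0.015 m and z of cup in the frame of plate between -0.004 and 0.006 m and angle between each of cup, bottle, square_bottle, flask, weight, stopper's own z axis and vertical below 0.12 rad and linear speed of each of cup, bottle, square_bottle, flask below 0.02 m/s and contact force between each of cup, bottle, square_bottle, flask and the fingers below 0.1 N and distance of each of bottle, square_bottle, flask from where it was at the start of the episode below 0.015 m and distance of each of weight, stopper from where it was at the start of the episode below 0.02 m); the robot touches nothing.
It fails at once if the weight is pushed more than 20 mm from its place or knocked over (distance of weight from where it was at the start of the episode above 0.02 m or angle between weight's own z axis and vertical above 0.5 rad).
It fails at once if the stopper is pushed more than 20 mm from its place or knocked over (distance of stopper from where it was at the start of the episode above 0.02 m or angle between stopper's own z axis and vertical above 0.5 rad).
It fails at once if a bottle, the flask or the cup is dropped (falls faster than 0.5 m/s out of the fingers) ((contact force between bottle and the fingers below 0.1 N and linear speed of bottle above 0.5 m/s) or (contact force between square_bottle and the fingers below 0.1 N and linear speed of square_bottle above 0.5 m/s) or (contact force between flask and the fingers below 0.1 N and linear speed of flask above 0.5 m/s) or (contact force between cup and the fingers below 0.1 N and linear speed of cup above 0.5 m/s)).
It also fails if it takes over 134 s, if anything falls off the work surface, if the arm or the gripper's body presses on something with over 40 N, if the wrist force passes 120 N, or if a joint passes its speed limit or range.

## Working session

There is one attempt and no reset: what is moved stays moved. The work goes in short steps, Python scripts to look and compute and a tool call to move; the robot and the scene stay as the last step left them, time stands still between calls to the robot, and variables do not carry over. Pictures are saved under pics/ and viewed, at most 14 in all, crops included, and the job is handed in when it is done.

Besides the shell and the picture viewer there is one more tool, called after ">>>" as name(argument=value, ...) on one line, values as JSON. step_arm: Moves the arm, as the interface text tells. Its arguments: {"type":"object","properties":{"deltas":{"type":"array","items":{"type":"number"}}},"required":["deltas"]}

```bash
mkdir -p pics; ls; python3 - <<'E'
from plant import *
import cv2
o=get_obs();print(o)
for n in("scene","top"):
    im=capture(n);cv2.imwrite(f"pics/{n}0.png",im[:,:,::-1]);print(camera_params(n))
E
```

```text
pics
{'time': 0.0, 'joint_positions': array([ 1.03800249e+00,  3.42699941e-01,  1.52502938e+00,  8.06317670e-06,
        1.27536204e+00, -1.46019073e-01]), 'dq': array([-0.00139151,  0.00086789, -0.00033314, -0.00079792,  0.00034437,
       -0.0016385 ]), 'tau': array([ 2.68874510e-04, -4.31248319e+01, -2.44213575e+01,  7.17106042e-02,
        5.60665154e-02, -9.83144105e-05]), 'tool_pos': array([197.81198231, 485.87442284, 226.05245706]), 'tcp_rot': array([-3.14011101e+00, -2.25692266e-04,  2.75481537e+00]), 'contact_force': array([ 0.63826486, -0.75890161,  0.1340582 ]), 'moment': array([ 0.02962599,  0.0190293 , -0.0598538 ]), 'finger_force': 0.0, 'grip_width': 92.00025574324033}
{'mtx': array([[530.17466921,   0.        , 311.61448127],
       [  0.        , 530.17466921, 237.03468292],
       [  0.        ,   0.        ,   1.        ]]), 'k1': -0.0431253429669838, 'rvec': array([ 0.94977915,  2.5966831 , -0.95526094]), 'tvec': array([ 410.83006525, -213.24671165, 1140.04275248])}
{'mtx': array([[605.96679435,   0.        , 314.25975824],
       [  0.        , 605.96679435, 240.15136427],
       [  0.        ,   0.        ,   1.        ]]), 'k1': -0.03635603183802795, 'rvec': array([ 2.11300745, -2.17210118,  0.16075805]), 'tvec': array([  21.70523536,  523.57922054, 1056.92913165])}
```

View pics/top0.png

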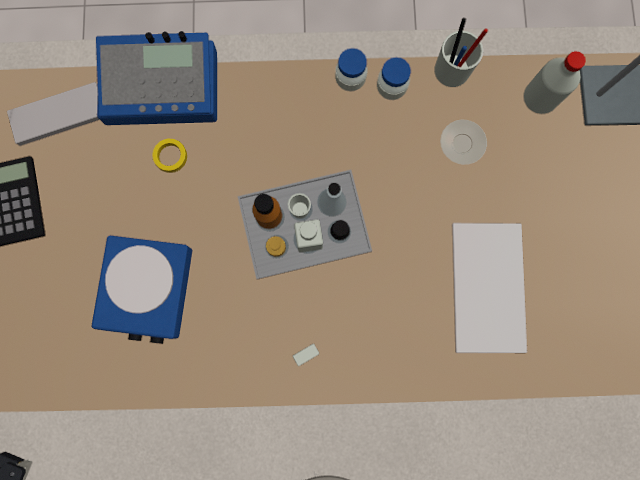

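View pics/scene0.png

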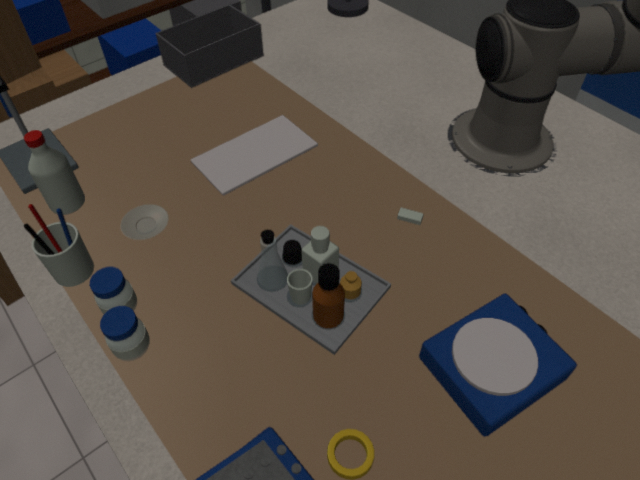

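The top view shows the tray around (305,225), with bottle cap (264,203), flask stopper (334,188), square cap (309,232), cup (300,205), weight (276,246) and stopper (340,230). The tile is at (489,288) and the plate at (139,279). The scene view agrees.

```bash
cat > h.py <<'E'
import numpy as np,cv2
from scipy.optimize import least_squares
def ray(P,uv):
    R=cv2.Rodrigues(np.array(P['rvec'],float))[0];t=np.array(P['tvec'],float)
    K=P['mtx'];d=np.array([(uv[0]-K[0,2])/K[0,0],(uv[1]-K[1,2])/K[1,1]])
    s=d.copy()
    for _ in range(20): s=d/(1+P['k1']*(s@s))
    return -R.T@t, R.T@np.r_[s,1]
def cast(P,uv,z):
    c,d=ray(P,uv); return c+d*(z-c[2])/d[2]
def two(P1,u1,P2,u2):
    c1,d1=ray(P1,u1);c2,d2=ray(P2,u2)
    s=np.linalg.lstsq(np.c_[d1,-d2],c2-c1,rcond=None)[0]
    a,b=c1+d1*s[0],c2+d2*s[1]; return (a+b)/2,np.linalg.norm(a-b)
def blob(mask,roi,k=0):
    m=np.zeros(mask.shape,np.uint8);x0,y0,x1,y1=roi;m[y0:y1,x0:x1]=mask[y0:y1,x0:x1]*255
    if k:m=cv2.morphologyEx(m,cv2.MORPH_CLOSE,np.ones((k,k)))
    c=cv2.findContours(m,cv2.RETR_EXTERNAL,cv2.CHAIN_APPROX_NONE)[0]
    return max(c,key=cv2.contourArea)
E
python3 - <<'E'
from plant import *
from h import *
T=camera_params("top");S=camera_params("scene")
a=cv2.imread("pics/top0.png").astype(int);b=cv2.imread("pics/scene0.png").astype(int)
br=lambda m:m.max(2)
def brown(m):return (m[:,:,2]-m[:,:,0]>25)
def info(n,c,P,z):
    (u,r)=cv2.minEnclosingCircle(c);print(n,np.round(u,1),round(r,1),'area',cv2.contourArea(c),cast(P,u,z).round(1));return u
sat=lambda m:m.max(2)-m.min(2)
# tile, tray
for n,roi,z,k in(("tile",(440,210,540,365),8,3),("tray",(230,165,380,285),12,9)):
    c=blob(sat(a)<30,roi,k);r=cv2.minAreaRect(c);p=np.array([cast(T,q,z) for q in cv2.boxPoints(r)])
    print(n,r,p.round(1).tolist(),p.mean(0).round(1))
c=blob((a.min(2)>150),(90,230,195,345));u=info("plate",c,T,60)
c2=blob((b.min(2)>130),(440,310,545,400));u2=info("plateS",c2,S,60);print(two(T,u,S,u2))
dark=lambda m:m.max(2)<45
info("bcap",blob(dark(a),(250,190,280,215)),T,124);info("fstop",blob(dark(a),(322,180,345,200)),T,118)
info("stop",blob(dark(a),(328,218,352,242)),T,36)
info("bcapS",blob(dark(b),(318,262,342,285)),S,124);info("fstopS",blob(dark(b),(280,238,304,262)),S,118)
A=np.vstack([np.hstack([cv2.resize(a[165:285,235:375].astype(np.uint8),None,fx=5,fy=5,interpolation=2)])])
cv2.imwrite("pics/ctop.png",A);cv2.imwrite("pics/csc.png",cv2.resize(b[225:345,230:390].astype(np.uint8),None,fx=5,fy=5,interpolation=2))
E
```

```text
tile ((489.07781982421875, 287.51092529296875), (130.84417724609375, 71.41577911376953), 88.51853942871094) [[554.0, -250.9, 8.0], [553.9, -385.6, 8.0], [312.3, -373.2, 8.0], [313.0, -242.6, 8.0]] [ 433.3 -313.1    8. ]
tray ((304.09228515625, 223.78756713867188), (85.3290023803711, 119.33089447021484), 76.60750579833984) [[615.9, 151.6, 12.0], [663.2, -68.3, 12.0], [504.0, -99.0, 12.0], [458.7, 116.4, 12.0]] [560.4  25.2  12. ]
plate [138.3 278.7] 34.0 area 3392.0 [460.7 319.8  60. ]Traceback (most recent call last):
  File "<stdin>", line 15, in <module>
  File "h.py", line 19, in blob
    return max(c,key=cv2.contourArea)
ValueError: max() iterable argument is empty
```

```bash
python3 - <<'E'
from plant import *
from h import *
T=camera_params("top");S=camera_params("scene")
a=cv2.imread("pics/top0.png").astype(int);b=cv2.imread("pics/scene0.png").astype(int)
A=cv2.resize(a[165:285,230:375].astype(np.uint8),None,fx=5,fy=5,interpolation=2)
cv2.imwrite("pics/ctop.png",A);cv2.imwrite("pics/csc.png",cv2.resize(b[225:345,230:390].astype(np.uint8),None,fx=5,fy=5,interpolation=2))
def info(n,m,roi,P,z):
    try:c=blob(m,roi)
    except Exception:print(n,'none');return
    (u,r)=cv2.minEnclosingCircle(c);e=cv2.fitEllipse(c)[:2] if len(c)>5 else 0;print(n,np.round(u,1),round(r,1),np.round(e,1).tolist(),'area',cv2.contourArea(c),cast(P,e[0],z).round(1))
info("plateS",(b[:,:,2]>100),(440,310,550,400),S,60)
info("plateT",(a.min(2)>150),(90,230,195,345),T,60)
dark=lambda m:m.max(2)<45
info("bcap",dark(a),(250,190,280,215),T,124);info("fstop",dark(a),(322,180,345,200),T,118)
info("stop",dark(a),(328,218,352,242),T,36)
info("bcapS",dark(b),(318,262,342,285),S,124);info("fstopS",dark(b),(280,238,304,262),S,118)
E
```

```text
plateS [494.9 355.4] 44.0 [[494.9, 355.2], [69.6, 87.6]] area 4789.5 [464.  322.9  60. ]
plateT [138.3 278.7] 34.0 [[138.5, 278.8], [64.4, 67.1]] area 3392.0 [460.5 319.4  60. ]
bcap [264.  203.5] 10.3 [[263.5, 203.7], [17.5, 19.7]] area 267.5 [575.7  91.2 124. ]
fstop [333.8 188.5] 5.8 [[333.8, 188.4], [10.1, 11.2]] area 87.0 [600.1 -28.4 118. ]
stop [339.6 229.6] 9.7 [[339.6, 229.9], [17.5, 18.4]] area 251.5 [542.1 -39.3  36. ]
bcapS [328.9 275.7] 13.1 [[328.3, 274.6], [22.7, 23.0]] area 386.0 [581.4  97.4 124. ]
fstopS [292.  251.8] 12.2 [[291.9, 251.5], [19.5, 23.2]] area 340.0 [592.1  26.  118. ]
```

View pics/ctop.png

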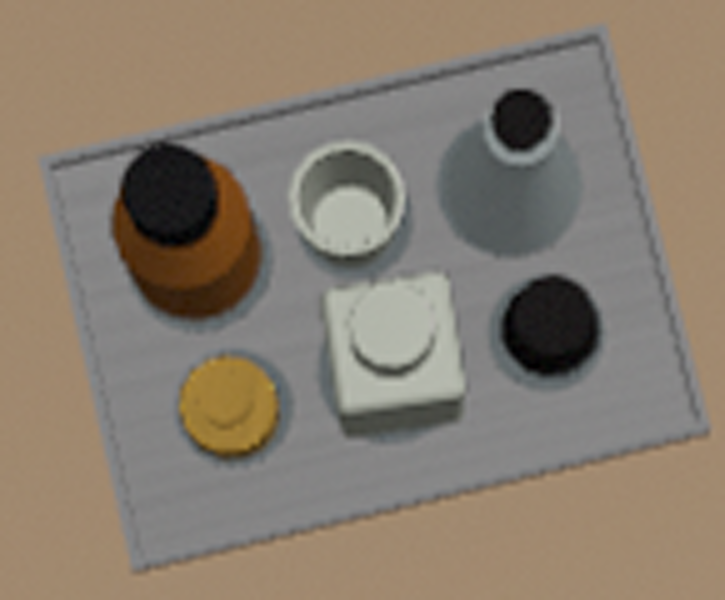

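View pics/csc.png

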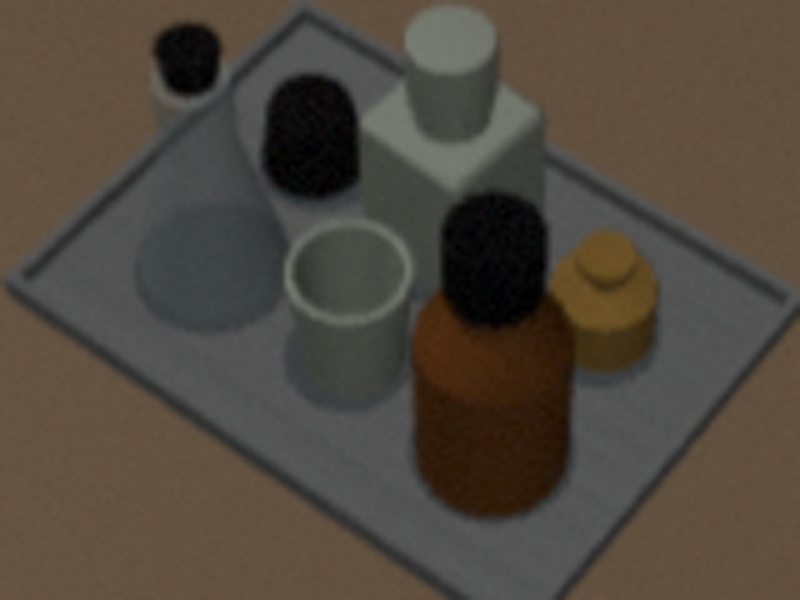

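```bash
cat > m.py <<'E'
from plant import *
from h import *
T=camera_params("top");S=camera_params("scene")
t=lambda x,y:(230+(x+.5)/5-.5,165+(y+.5)/5-.5)
s=lambda x,y:(230+(x+.5)/5-.5,225+(y+.5)/5-.5)
c,_=ray(T,(300,200));print("cams",c,ray(S,(0,0))[0])
for n,a,b,z in(("bottle",(171,190),(495,227),126),("square",(393,325),(451,40),112),("flask",(523,118),(189,45),118),("cup",(347,199),(349,270),54),("stop",(551,322),(310,105),36)):
    p,e=two(T,t(*a),S,s(*b));print(n,'T',cast(T,t(*a),z).round(1),'S',cast(S,s(*b),z).round(1),'2',p.round(1),e.round(1))
cor=np.array([cast(T,t(*q),12)[:2] for q in((42,158),(603,27),(710,432),(136,573))])
loc=np.array([(80,110),(80,-110),(-80,-110),(-80,110)])
m=cor.mean(0);z=lambda v:v[:,0]+1j*v[:,1]
w=(z(cor-m)*z(loc).conj()).sum();th=np.angle(w);print("tray",m,th,abs(w)/(abs(z(loc))**2).sum())
R=np.array([[np.cos(th),-np.sin(th)],[np.sin(th),np.cos(th)]])
for n,l in(("bottle",(29,60)),("cup",(29,0)),("flask",(29,-60)),("square",(-29,0)),("weight",(-29,60)),("stop",(-29,-60))):print(n,(m+R@l).round(1))
print("scene tray corner", cast(S,s(12,280),12),cast(S,s(306,5),12))
E
python3 m.py
```

```text
cams [ 359.49304293    8.62739174 1123.56389536] [878.30140803 434.80891736 743.96291712]
bottle T [577.1  90.5 126. ] S [576.7  92.5 126. ] 2 [576.7  91.2 124.9] 1.8
square T [531.3  17.1 112. ] S [532.7  20.9 112. ] 2 [531.3  17.8 108.4] 1.9
flask T [600.5 -29.  118. ] S [599.  -26.7 118. ] 2 [599.6 -28.1 117.6] 2.6
cup T [587.7  33.   54. ] S [588.1  35.2  54. ] 2 [587.6  33.5  52. ] 1.3
stop T [543.7 -39.8  36. ] S [546.9 -38.1  36. ] 2 [544.8 -40.3  32.1] 1.0
tray [559.81924899  25.08308213] 0.21126358030374343 0.9924397720151551
bottle [575.6  89.8]
cup [588.2  31.2]
flask [600.8 -27.5]
square [531.5  19. ]
weight [518.9  77.7]
stop [544.  -39.7]
scene tray corner [659.89977164 -60.12987596  12.        ] [507.40907849 -92.21801471  12.        ]
```

Positions (mm): bottle (577,91), square (531,18), flask (600,-28), cup (588,33), plate (462,321), tile (433,-313) with a yaw of about -0.04. I'll keep the fingers along world y and start with the bottle.

>>> step_arm(deltas=[37,-39,0,2.2,60,37,-39,0,2.2,60,38,-39,0,2.2,60,38,-39,0,2.2,60,38,-39,0,2.2,60,38,-40,0,2.2,60,38,-40,0,2.2,60,38,-40,0,2.2,60,38,-40,0,2.2,60,39,-40,0,2.4,60])

```text
time: 1.35
tool_pos: [577.9, 89.8, 226.4]
tcp_rot: [3.141, -0.001, -3.14]
contact_force: [0.9, 0.6, 0.1]
grip_width: 60.0
finger_force: 0.0
```

>>> step_arm(deltas=[-0.5,1,-30,0,60,0,0,-35,0,60,0,0,-35,0,60,0,0,-20,0,60,0,0,-11,0,60,0,0,0,0,60,0,0,0,0,20,0,0,0,0,20,0,0,0,0,20,0,0,0,0,20])

```text
time: 2.6
tool_pos: [576.8, 92.4, 96.3]
tcp_rot: [3.141, 0.001, -3.141]
contact_force: [0.2, 0.8, 2.4]
grip_width: 31.2
finger_force: 30.0
```

>>> step_arm(deltas=[0,0,15,0,20,0,0,40,0,20,0,0,50,0,20,0,0,40,0,20,-4,-25,0,0,20,-8,-45,0,0,20,-8,-45,0,0,20,-8,-45,0,0,20,-8,-45,0,0,20,-8,-45,0,0,20])

```text
time: 3.85
tool_pos: [531.9, -159.1, 241.5]
tcp_rot: [-3.141, 0.0, -3.141]
contact_force: [-0.1, 0.5, -1.7]
grip_width: 31.7
finger_force: 30.0
```

>>> step_arm(deltas=[-8,-45,0,0,20,-8,-45,0,0,20,-8,-45,0,0,20,-4,-23,0,0,20,0,0,0,0,20,0,0,-30,0,20,0,0,-40,0,20,0,0,-35,0,20,0,0,-20,0,20,0,0,0,0,20])

```text
time: 5.1
tool_pos: [504.2, -313.6, 114.5]
tcp_rot: [3.139, -0.003, -3.139]
contact_force: [-0.5, -0.6, -2.2]
grip_width: 31.2
finger_force: 30.0
```

>>> step_arm(deltas=[0,0,-6,0,20,0,0,-4,0,20,0,0,-2,0,20,0,0,-1,0,20,0,0,0,0,20,0,0,0,0,20,0,0,0,0,20,0,0,0,0,20,0,0,0,0,20,0,0,0,0,20])

```text
time: 6.35
tool_pos: [504.5, -315.8, 102.7]
tcp_rot: [3.141, -0.0, -3.141]
contact_force: [0.4, -0.1, -1.4]
grip_width: 31.6
finger_force: 30.0
```

>>> step_arm(deltas=[0,0,-1,0,20,0,0,-1,0,20,0,0,-0.5,0,20,0,0,0,0,20,0,0,0,0,60,0,0,0,0,60,0,0,0,0,60,0,0,30,0,60,0,0,45,0,60,0,0,50,0,60])

```text
time: 7.6
tool_pos: [504.2, -315.6, 226.2]
tcp_rot: [3.141, -0.001, -3.141]
contact_force: [0.6, -0.9, -0.7]
grip_width: 60.1
finger_force: 0.0
```

>>> step_arm(deltas=[2,30,0,0,60,4,50,0,0,60,4,50,0,0,60,4,50,0,0,60,4,50,0,0,60,4,50,0,0,60,3,35,0,0,60,2,19,0,0,60,0,0,-30,0,60,0,0,-40,0,60])

```text
time: 8.85
tool_pos: [532.5, 17.9, 155.4]
tcp_rot: [-3.141, 0.003, -3.141]
contact_force: [0.7, -0.2, -0.2]
grip_width: 60.0
finger_force: 0.0
```

>>> step_arm(deltas=[0,0,-40,0,60,0,0,-24,0,60,0,0,-9,0,60,0,0,0,0,60,0,0,0,0,60,0,0,0,0,20,0,0,0,0,20,0,0,0,0,20,0,0,0,0,20,0,0,0,0,20])

```text
time: 10.1
tool_pos: [531.6, 18.3, 82.4]
tcp_rot: [3.141, 0.0, -3.141]
contact_force: [-0.1, 0.8, 1.6]
grip_width: 29.3
finger_force: 30.0
```

>>> step_arm(deltas=[0,0,15,0,20,0,0,40,0,20,0,0,50,0,20,0,0,25,0,20,-7,-25,0,0,20,-14,-46,0,0,20,-14,-46,0,0,20,-14,-46,0,0,20,-14,-46,0,0,20,-14,-46,0,0,20])

```text
time: 11.35
tool_pos: [453.8, -238.1, 213.0]
tcp_rot: [-3.141, 0.0, -3.141]
contact_force: [1.0, 0.3, -2.1]
grip_width: 29.7
finger_force: 30.0
```

>>> step_arm(deltas=[-14,-46,0,0,20,-7,-30,0,0,20,0,0,0,0,20,0,0,-30,0,20,0,0,-40,0,20,0,0,-30,0,20,0,0,-12,0,20,0,0,-6,0,20,0,0,-4,0,20,0,0,0,0,20])

```text
time: 12.6
tool_pos: [433.8, -313.0, 90.9]
tcp_rot: [-3.141, 0.001, -3.141]
contact_force: [-0.3, 0.3, -2.4]
grip_width: 29.2
finger_force: 30.0
```

>>> step_arm(deltas=[0,0,-1.5,0,20,0,0,-1.5,0,20,0,0,-0.5,0,20,0,0,0,0,20,0,0,0,0,20,0,0,0,0,20,0,0,0,0,20,0,0,0,0,20,0,0,0,0,20,0,0,0,0,20])

```text
time: 13.85
tool_pos: [433.5, -312.8, 86.7]
tcp_rot: [3.141, 0.0, -3.141]
contact_force: [0.3, 0.4, -2.1]
grip_width: 29.6
finger_force: 30.0
```

>>> step_arm(deltas=[0,0,-0.5,0,20,0,0,-0.5,0,20,0,0,0,0,20,0,0,0,0,60,0,0,0,0,60,0,0,0,0,60,0,0,30,0,60,0,0,45,0,60,0,0,50,0,60,15,25,0,0,60])

```text
time: 15.1
tool_pos: [449.8, -290.1, 214.9]
tcp_rot: [-3.136, 0.006, 3.14]
contact_force: [0.2, 0.6, -1.5]
grip_width: 60.2
finger_force: 0.0
```

>>> step_arm(deltas=[25,43,0,0,60,25,43,0,0,60,25,43,0,0,60,25,43,0,0,60,25,43,0,0,60,17,28,0,0,60,9,17,0,0,60,0,0,-30,0,60,0,0,-40,0,60,0,0,-30,0,60])

```text
time: 16.35
tool_pos: [598.8, -28.3, 109.1]
tcp_rot: [3.142, -0.002, -3.142]
contact_force: [-0.3, -0.0, 0.8]
grip_width: 60.0
finger_force: 0.0
```

>>> step_arm(deltas=[0,0,-24,0,60,0,0,-10,0,60,0,0,-4,0,60,0,0,0,0,60,0,0,0,0,60,0,0,0,0,60,0,0,0,0,60,0,0,0,0,60,0,0,0,0,60,0,0,0,0,60])

```text
time: 17.6
tool_pos: [599.5, -27.8, 72.7]
tcp_rot: [3.142, -0.0, -3.141]
contact_force: [-1.0, -0.3, -0.6]
grip_width: 59.8
finger_force: 0.0
```

>>> step_arm(deltas=[0,0,0,0,15,0,0,0,0,15,0,0,0,0,15,0,0,0,0,15,0,0,15,0,15,0,0,40,0,15,0,0,50,0,15,0,0,35,0,15,0,0,0,0,15,0,0,0,0,15])

```text
time: 18.85
tool_pos: [598.7, -27.6, 211.6]
tcp_rot: [3.141, -0.002, -3.141]
contact_force: [-0.6, -0.1, -3.1]
grip_width: 24.6
finger_force: 30.0
```

>>> step_arm(deltas=[-14,-18,0,0,15,-30,-34,0,0,15,-30,-36,0,0,15,-30,-36,0,0,15,-30,-36,0,0,15,-30,-36,0,0,15,-30,-36,0,0,15,-29,-32,0,0,15,-15,-18,0,0,15,0,0,0,0,15])

```text
time: 20.1
tool_pos: [360.0, -310.1, 211.1]
tcp_rot: [3.139, -0.002, 3.139]
contact_force: [-0.1, 0.2, -2.8]
grip_width: 24.7
finger_force: 30.0
```

>>> step_arm(deltas=[0,0,0,0,15,0,0,-30,0,15,0,0,-40,0,15,0,0,-35,0,15,0,0,-18,0,15,0,0,-8,0,15,0,0,-4,0,15,0,0,0,0,15,0,0,0,0,15,0,0,0,0,15])

```text
time: 21.35
tool_pos: [361.7, -310.0, 78.2]
tcp_rot: [-3.141, 0.001, -3.141]
contact_force: [0.1, -0.4, -2.0]
grip_width: 24.3
finger_force: 30.0
```

>>> step_arm(deltas=[0,0,-0.5,0,15,0,0,-0.5,0,15,0,0,-0.5,0,15,0,0,0,0,15,0,0,0,0,60,0,0,0,0,60,0,0,0,0,60,0,0,30,0,70,0,0,45,0,70,0,0,50,0,70])

```text
time: 22.6
tool_pos: [361.2, -309.5, 202.2]
tcp_rot: [3.14, -0.001, -3.141]
contact_force: [0.5, -0.5, 0.2]
grip_width: 69.8
finger_force: 0.0
```

```bash
python3 - <<'E'
from plant import *
import cv2
for n in("top","scene"):cv2.imwrite(f"pics/{n}1.png",capture(n)[:,:,::-1])
print(get_obs()['tool_pos'])
E
```

```text
[ 363.39901758 -311.91756356  206.23908473]
```

View pics/scene1.png

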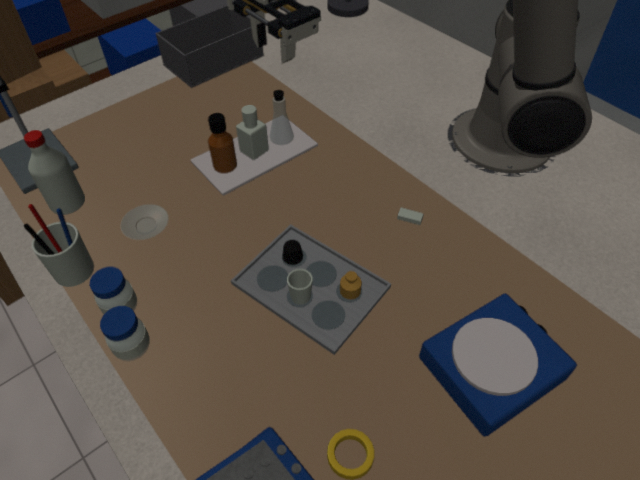

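All three stand upright on the tile at (222,145), (253,130) and (282,118), and the cup at (300,288) is undisturbed. Next is the cup.

>>> step_arm(deltas=[14,22,0,0,70,27,41,0,0,70,27,41,0,0,70,27,41,0,0,70,27,41,0,0,70,27,41,0,0,70,27,41,0,0,70,27,41,0,0,70,16,22,0,0,70,8,12,0,0,70])

```text
time: 23.95
tool_pos: [588.7, 34.5, 200.1]
tcp_rot: [3.141, -0.001, -3.139]
contact_force: [0.5, -0.0, -0.1]
grip_width: 70.2
finger_force: 0.0
```

>>> step_arm(deltas=[0,0,-30,0,70,0,0,-45,0,70,0,0,-45,0,70,0,0,-30,0,70,0,0,-10,0,70,0,0,0,0,70,0,0,0,0,70,0,0,0,0,70,0,0,0,0,70,0,0,0,0,70])

```text
time: 25.2
tool_pos: [588.6, 33.3, 41.6]
tcp_rot: [3.142, 0.0, -3.141]
contact_force: [-0.4, -0.4, 0.0]
grip_width: 69.8
finger_force: 0.0
```

>>> step_arm(deltas=[0,0,-12,0,70,0,0,-8,0,70,0,0,0,0,70,0,0,0,0,70,0,0,0,0,25,0,0,0,0,25,0,0,0,0,25,0,0,0,0,25,0,0,0,0,25,0,0,0,0,25])

```text
time: 26.45
tool_pos: [588.6, 33.3, 21.4]
tcp_rot: [3.141, 0.0, -3.141]
contact_force: [0.2, 0.8, 0.7]
grip_width: 39.8
finger_force: 30.0
```

>>> step_arm(deltas=[0,0,15,0,25,0,0,40,0,25,0,0,45,0,25,0,0,10,0,25,0,0,0,0,25,0,0,0,0,25,0,0,0,0,25,0,0,0,0,25,0,0,0,0,25,0,0,0,0,25])

```text
time: 27.7
tool_pos: [588.5, 33.2, 131.1]
tcp_rot: [3.141, -0.0, -3.141]
contact_force: [-0.6, 0.1, -1.6]
grip_width: 39.7
finger_force: 30.0
```

>>> step_arm(deltas=[-8,18,0,0,25,-18,41,0,0,25,-18,41,0,0,25,-18,41,0,0,25,-18,41,0,0,25,-18,41,0,0,25,-15,34,0,0,25,-9,20,0,0,25,-4.5,10.5,0,0,25,0,0,0,0,25])

```text
time: 28.95
tool_pos: [461.4, 321.3, 131.3]
tcp_rot: [3.142, 0.0, -3.139]
contact_force: [0.7, -1.0, -0.9]
grip_width: 40.0
finger_force: 30.0
```

>>> step_arm(deltas=[0,0,-20,0,25,0,0,-18,0,25,0,0,-9,0,25,0,0,-4,0,25,0,0,-2,0,25,0,0,0,0,25,0,0,0,0,25,0,0,0,0,25,0,0,0,0,25,0,0,0,0,25])

```text
time: 30.2
tool_pos: [462.0, 320.8, 78.3]
tcp_rot: [3.141, 0.0, -3.141]
contact_force: [-0.5, -0.8, -1.1]
grip_width: 39.5
finger_force: 30.0
```

```bash
python3 - <<'E'
from plant import *
import cv2
o=get_obs();print(o['tool_pos'],o['contact_force'])
im=capture("scene")[:,:,::-1]
cv2.imwrite("pics/scene2.png",cv2.resize(im[260:440,400:600],None,fx=3,fy=3,interpolation=2))
E
```

```text
[462.02565092 320.77539639  78.28819114] [-0.47442515 -0.82768552 -1.13268267]
```

View pics/scene2.png

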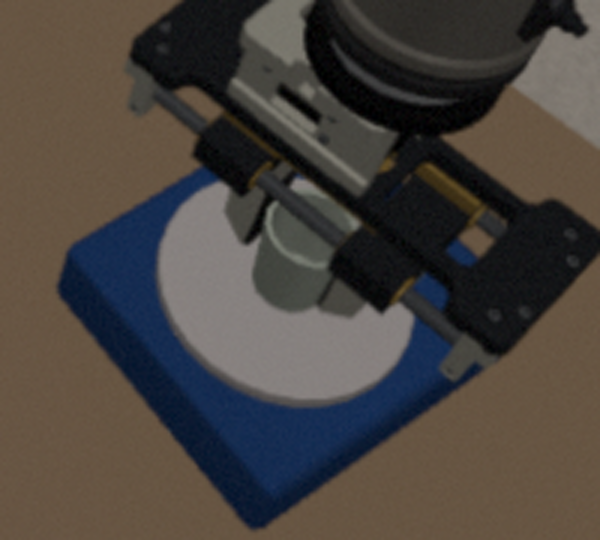

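The cup's foot is at about (288,290) in the crop, on the plate's centre. I'll set it down.

>>> step_arm(deltas=[0,0,-0.5,0,25,0,0,-0.6,0,25,0,0,0,0,25,0,0,0,0,70,0,0,0,0,70,0,0,0,0,70,0,0,15,0,70,0,0,35,0,70,0,0,45,0,70,0,0,45,0,70])

```text
time: 31.5
tool_pos: [461.9, 320.7, 219.6]
tcp_rot: [3.141, 0.001, -3.141]
contact_force: [0.7, 0.2, 0.1]
grip_width: 70.4
finger_force: 0.0
```

```bash
python3 - <<'E'
from plant import *
import cv2
o=get_obs();print(o['tool_pos'],o['contact_force'])
im=capture("scene")[:,:,::-1];cv2.imwrite("pics/scene3.png",im);cv2.imwrite("pics/top3.png",capture("top")[:,:,::-1])
E
```

```text
[461.9375308  320.69101251 219.61432337] [0.68049615 0.15966607 0.12985991]
```

View pics/scene3.png

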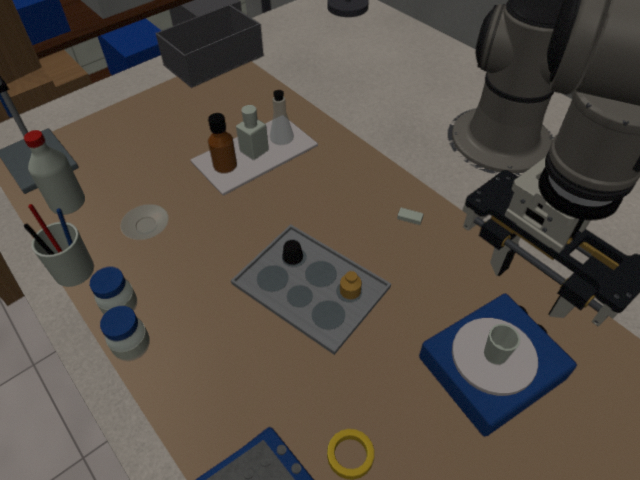

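The cup stands upright on the plate at about (500,355), the plate's centre being (495,355). I'll check the offset numerically.

```bash
python3 - <<'E'
from plant import *
from h import *
T=camera_params("top");S=camera_params("scene")
b=cv2.imread("pics/scene3.png");a=cv2.imread("pics/top3.png")
cv2.imwrite("pics/c3.png",np.hstack([cv2.resize(a[240:320,100:180],None,fx=5,fy=5,interpolation=2),cv2.resize(b[315:395,455:535],None,fx=5,fy=5,interpolation=2)]))
for p in((461,320,60),(462,321,60),(462,321,110)):
    for P in(T,S):
        R=cv2.Rodrigues(P['rvec'])[0];q=R@np.array(p)+P['tvec'];s=q[:2]/q[2];s=s*(1+P['k1']*s@s);print(p,(P['mtx'][0,0]*s+P['mtx'][:2,2]).round(1))
E
```

```text
(461, 320, 60) [138.1 278.5]
(461, 320, 60) [494.6 352.6]
(462, 321, 60) [137.6 278. ]
(462, 321, 60) [494.7 353.5]
(462, 321, 110) [129.  275.4]
(462, 321, 110) [503.9 336. ]
```

View pics/c3.png

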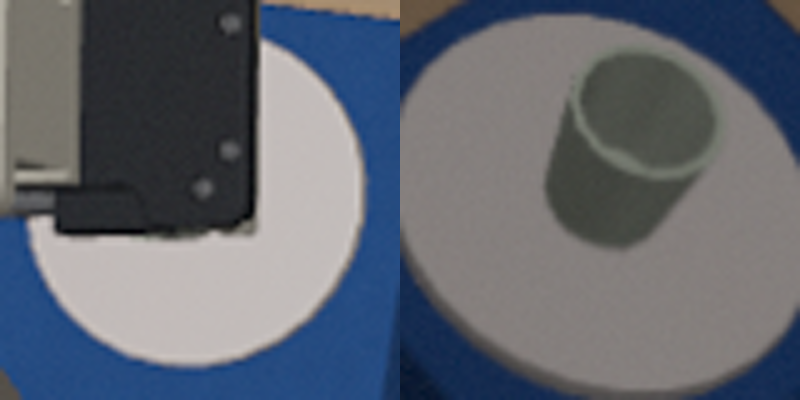

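The offset is under 3 mm. Now the flask goes back.

>>> step_arm(deltas=[0,-25,0,0,60,0,-45,0,0,60,0,-50,0,0,60,0,-50,0,0,60,0,-50,0,0,60,0,-50,0,0,60,0,-50,0,0,60,0,-50,0,0,60,0,-45,0,0,60,-10,-45,0,0,60])

```text
time: 32.85
tool_pos: [451.9, -140.8, 217.4]
tcp_rot: [-3.142, 0.001, -3.141]
contact_force: [-0.2, 0.2, 0.6]
grip_width: 59.9
finger_force: 0.0
```

>>> step_arm(deltas=[-25,-45,0,0,60,-25,-45,0,0,60,-20,-40,0,0,60,-15,-30,0,0,60,-5,-10,0,0,60,0,0,0,0,60,0,0,-30,0,60,0,0,-40,0,60,0,0,0,0,60,0,0,0,0,60])

```text
time: 34.1
tool_pos: [363.0, -309.1, 148.4]
tcp_rot: [-3.141, 0.001, -3.14]
contact_force: [-0.1, -0.2, 0.0]
grip_width: 59.8
finger_force: 0.0
```

>>> step_arm(deltas=[-0.5,-0.7,-30,0,60,0,0,-25,0,60,0,0,-12,0,60,0,0,-5,0,60,0,0,0,0,60,0,0,0,0,60,0,0,0,0,15,0,0,0,0,15,0,0,0,0,15,0,0,0,0,15])

```text
time: 35.35
tool_pos: [361.5, -309.9, 75.2]
tcp_rot: [3.141, -0.0, -3.141]
contact_force: [0.6, 1.1, -1.8]
grip_width: 24.9
finger_force: 30.4
```

>>> step_arm(deltas=[0,0,15,0,15,0,0,40,0,15,0,0,50,0,15,0,0,35,0,15,0,0,0,0,15,0,0,0,0,15,15,18,0,0,15,30,36,0,0,15,30,36,0,0,15,30,36,0,0,15])

```text
time: 36.6
tool_pos: [466.4, -182.4, 213.0]
tcp_rot: [3.14, -0.004, -3.141]
contact_force: [0.1, 0.1, -2.5]
grip_width: 24.5
finger_force: 30.0
```

>>> step_arm(deltas=[30,36,0,0,15,30,36,0,0,15,30,36,0,0,15,28,30,0,0,15,15,18,0,0,15,0,0,0,0,15,0,0,0,0,15,0,0,-30,0,15,0,0,-40,0,15,0,0,0,0,15])

```text
time: 37.85
tool_pos: [596.7, -28.6, 142.0]
tcp_rot: [3.14, -0.008, 3.141]
contact_force: [-0.3, -0.5, -1.9]
grip_width: 24.7
finger_force: 30.0
```

>>> step_arm(deltas=[0,0,-30,0,15,0,0,-25,0,15,0,0,-10,0,15,0,0,-5,0,15,0,0,-2,0,15,0,0,0,0,15,0,0,0,0,15,0,0,0,0,15,0,0,0,0,15,0,0,0,0,15])

```text
time: 39.1
tool_pos: [599.6, -27.9, 73.2]
tcp_rot: [3.142, 0.0, -3.141]
contact_force: [0.4, -0.3, -2.6]
grip_width: 25.1
finger_force: 30.0
```

>>> step_arm(deltas=[0,0,-1,0,15,0,0,-0.5,0,15,0,0,-0.3,0,15,0,0,0,0,15,0,0,0,0,60,0,0,0,0,60,0,0,0,0,60,0,0,30,0,60,0,0,50,0,60,0,0,50,0,60])

```text
time: 40.35
tool_pos: [599.3, -28.0, 202.7]
tcp_rot: [3.141, -0.0, -3.141]
contact_force: [0.9, -1.4, 0.0]
grip_width: 60.0
finger_force: 0.0
```

>>> step_arm(deltas=[0,0,0,0,60,-16,-25,0,0,60,-25,-43,0,0,60,-25,-43,0,0,60,-25,-43,0,0,60,-25,-43,0,0,60,-25,-43,0,0,60,-17,-30,0,0,60,-8,-15,0,0,60,0,0,0,0,60])

```text
time: 41.6
tool_pos: [433.2, -313.2, 200.8]
tcp_rot: [3.141, -0.0, 3.141]
contact_force: [-0.4, -0.1, 0.5]
grip_width: 60.0
finger_force: 0.0
```

>>> step_arm(deltas=[0,0,0,0,60,0,0,-30,0,60,0,0,-40,0,60,0,0,-30,0,60,0,0,-10,0,60,0,0,0,0,60,0,0,0,0,60,0,0,0,0,60,0,0,0,0,60,0,0,0,0,60])

```text
time: 42.85
tool_pos: [433.6, -313.1, 91.7]
tcp_rot: [-3.141, 0.0, -3.141]
contact_force: [0.6, 0.3, 0.2]
grip_width: 60.0
finger_force: 0.0
```

>>> step_arm(deltas=[0,0,-4,0,60,0,0,-2,0,60,0,0,0,0,60,0,0,0,0,20,0,0,0,0,20,0,0,0,0,20,0,0,0,0,20,0,0,15,0,20,0,0,40,0,20,0,0,50,0,20])

```text
time: 44.1
tool_pos: [433.0, -312.5, 191.5]
tcp_rot: [3.14, -0.002, -3.141]
contact_force: [0.7, -1.2, -3.0]
grip_width: 29.1
finger_force: 30.0
```

>>> step_arm(deltas=[0,0,25,0,20,0,0,0,0,20,7,25,0,0,20,14,46,0,0,20,14,46,0,0,20,14,46,0,0,20,14,46,0,0,20,14,46,0,0,20,14,46,0,0,20,7,30,0,0,20])

```text
time: 45.35
tool_pos: [531.0, 20.3, 213.7]
tcp_rot: [3.141, -0.003, -3.139]
contact_force: [0.2, -0.8, -2.9]
grip_width: 29.1
finger_force: 30.0
```

>>> step_arm(deltas=[0,0,0,0,20,0,0,0,0,20,0,0,-30,0,20,0,0,-40,0,20,0,0,-40,0,20,0,0,-15,0,20,0,0,-5,0,20,0,0,0,0,20,0,0,0,0,20,0,0,0,0,20])

```text
time: 46.6
tool_pos: [532.1, 18.0, 86.3]
tcp_rot: [-3.141, 0.002, -3.141]
contact_force: [-0.1, 0.2, -2.6]
grip_width: 29.5
finger_force: 30.0
```

>>> step_arm(deltas=[0,0,-2,0,20,0,0,-1.2,0,20,0,0,-1,0,20,0,0,0,0,20,0,0,0,0,60,0,0,0,0,60,0,0,0,0,60,0,0,30,0,60,0,0,50,0,60,0,0,50,0,60])

```text
time: 47.85
tool_pos: [531.3, 18.0, 212.4]
tcp_rot: [3.141, -0.001, -3.141]
contact_force: [1.6, -0.7, 0.4]
grip_width: 60.2
finger_force: 0.0
```

>>> step_arm(deltas=[0,0,10,0,60,-2,-25,0,0,60,-4,-48,0,0,60,-4,-48,0,0,60,-4,-48,0,0,60,-4,-48,0,0,60,-4,-48,0,0,60,-3,-44,0,0,60,-2,-25,0,0,60,0,0,0,0,60])

```text
time: 49.1
tool_pos: [504.0, -316.8, 220.1]
tcp_rot: [3.14, -0.001, 3.14]
contact_force: [0.8, 0.3, 0.4]
grip_width: 60.0
finger_force: 0.0
```

>>> step_arm(deltas=[0,0,0,0,60,0,0,-30,0,60,0,0,-40,0,60,0,0,-30,0,60,0,0,-10,0,60,0,0,0,0,60,0,0,0,0,60,0,0,0,0,60,0,0,0,0,60,0,0,0,0,60])

```text
time: 50.35
tool_pos: [504.6, -316.1, 111.4]
tcp_rot: [-3.141, 0.0, -3.141]
contact_force: [-0.3, 0.3, 0.4]
grip_width: 60.3
finger_force: 0.0
```

>>> step_arm(deltas=[0,0,-8,0,60,0,0,-3.4,0,60,0,0,0,0,60,0,0,0,0,20,0,0,0,0,20,0,0,0,0,20,0,0,0,0,20,0,0,15,0,20,0,0,40,0,20,0,0,50,0,20])

```text
time: 51.6
tool_pos: [504.0, -315.6, 205.7]
tcp_rot: [3.14, -0.002, -3.141]
contact_force: [0.5, 0.2, -2.3]
grip_width: 31.2
finger_force: 30.0
```

>>> step_arm(deltas=[0,0,35,0,20,0,0,0,0,20,4,25,0,0,20,8,45,0,0,20,8,45,0,0,20,8,45,0,0,20,8,45,0,0,20,8,45,0,0,20,8,45,0,0,20,8,45,0,0,20])

```text
time: 52.85
tool_pos: [563.8, 25.6, 238.1]
tcp_rot: [3.141, -0.003, -3.141]
contact_force: [-0.2, -0.8, -2.7]
grip_width: 31.4
finger_force: 30.0
```

>>> step_arm(deltas=[8,42,0,0,20,4,25.5,0,0,20,0,0,0,0,20,0,0,0,0,20,0,0,-30,0,20,0,0,-45,0,20,0,0,-40,0,20,0,0,-15,0,20,0,0,-8,0,20,0,0,0,0,20])

```text
time: 54.1
tool_pos: [577.1, 91.3, 102.5]
tcp_rot: [3.142, 0.001, -3.141]
contact_force: [-0.0, -0.7, -2.5]
grip_width: 31.1
finger_force: 30.0
```

>>> step_arm(deltas=[0,0,-3,0,20,0,0,-1.5,0,20,0,0,-1,0,20,0,0,-0.5,0,20,0,0,0,0,20,0,0,0,0,20,0,0,0,0,20,0,0,0,0,20,0,0,0,0,20,0,0,0,0,20])

```text
time: 55.35
tool_pos: [576.6, 91.6, 95.8]
tcp_rot: [3.141, 0.0, -3.141]
contact_force: [-0.8, 0.2, 0.1]
grip_width: 31.7
finger_force: 30.0
```

Vertical force is down to about 0, so the bottle is standing. I'll release it, rise and move clear.

>>> step_arm(deltas=[0,0,0,0,60,0,0,0,0,60,0,0,0,0,60,0,0,30,0,60,0,0,50,0,60,0,0,50,0,60,0,0,10,0,60,-15,-30,0,0,60,-30,-50,0,0,60,-30,-50,0,0,60])

```text
time: 56.6
tool_pos: [500.2, -39.4, 234.7]
tcp_rot: [3.141, -0.001, -3.14]
contact_force: [1.3, -0.9, 0.2]
grip_width: 60.0
finger_force: 0.0
```

>>> step_arm(deltas=[-30,-50,0,0,60,-20,-50,0,0,60,0,-50,0,0,60,0,-25,0,0,60,0,0,0,0,60,0,0,0,0,60,0,0,0,0,60,0,0,0,0,60,0,0,0,0,60,0,0,0,0,60])

```text
time: 57.85
tool_pos: [451.6, -213.2, 235.8]
tcp_rot: [-3.142, 0.0, -3.141]
contact_force: [-0.3, 0.4, 0.1]
grip_width: 59.9
finger_force: 0.0
```

```bash
python3 - <<'E'
from plant import *
from h import *
T=camera_params("top");S=camera_params("scene")
a=capture("top")[:,:,::-1];b=capture("scene")[:,:,::-1];a0=cv2.imread("pics/top0.png")
A=[cv2.resize(x[165:285,230:375],None,fx=2.7,fy=2.7,interpolation=2) for x in(a0,a)]
B=cv2.resize(b[225:405,230:590],(783,392))
cv2.imwrite("pics/end.png",np.vstack([np.hstack(A)[:207*2,:783],B])[:600] if 0 else cv2.resize(np.vstack([np.hstack(A),B[:,:np.hstack(A).shape[1]]]),None,fx=.8,fy=.8))
cv2.imwrite("pics/topE.png",a)
E
```

```text
Traceback (most recent call last):
ValueError: all the input array dimensions except for the concatenation axis must match exactly, but along dimension 1, the array at index 0 has size 784 and the array at index 1 has size 783
```

```bash
python3 - <<'E'
from plant import *
from h import *
a=capture("top")[:,:,::-1];b=capture("scene")[:,:,::-1];a0=cv2.imread("pics/top0.png")
A=np.hstack([cv2.resize(x[165:285,230:375],(380,314)) for x in(a0,a)])
B=cv2.resize(b[225:405,230:590],(760,280))[:, :]
cv2.imwrite("pics/end.png",np.vstack([A,B]))
E
```

```text
(no output)
```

View pics/end.png

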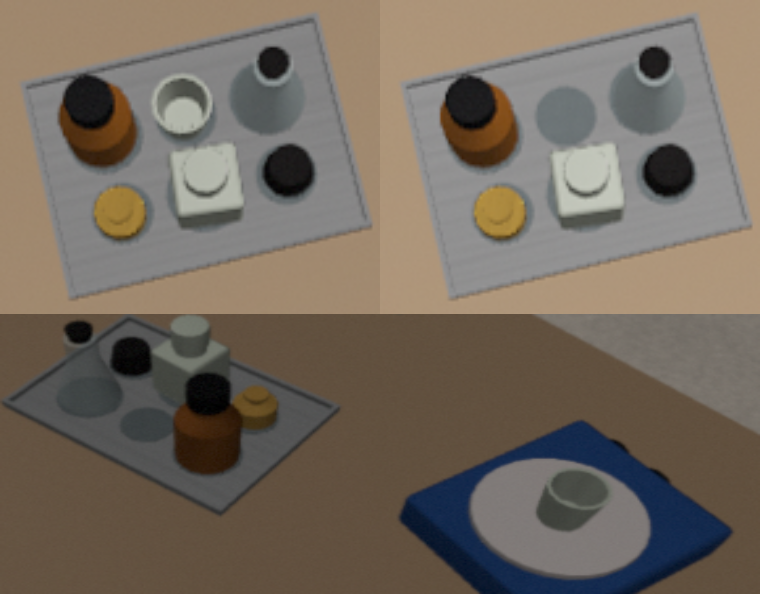

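The before and after crops match to about 1 px: bottle (90,102) → (470,102) less the 380 px panel offset, flask (273,62) → (655,62), square cap (207,170) → (587,170). The weight and stopper haven't moved, and the cup is upright on the plate. I'll hand in.

```bash
python3 -c "
from plant import *
print(close_job())"
```

```text
the job is handed in; nothing more can be done
None
```

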